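# Reset the stay of the hearth screen

## Robot

A 6-joint arm with a two-finger parallel gripper is mounted at the origin on a cart in front of the work surface, level with it; the furniture and walls round the work are solid. World frame = base frame: x ahead of the robot, y to its left, z up, the work surface at z = 0. Lengths are in mm, angles in rad, forces in N, time in s.
With the tool pointing down it reaches from about 275 to 1000 mm from the base axis. Payload 8.4 kg.
Tool frame: the origin (TCP) lies midway between the tips of the shut fingers; the grasp point (between the pads) lies 19 mm behind it; z points along the fingers, y is the line along which they close (so a half turn about z gives the same grasp; the last joint's range is limited). The gripper opens to 85 mm and grips with 20 to 120 N. Pads are 22 mm wide; open, the fingers measure 114 mm over their backs; the gripper's body (76 mm by 85 mm) begins 54 mm behind the grasp point. The pads swing forward as they close: fully open they stand 13 mm farther back than shut.
Start: joints at [-1.348, 0.353, 1.633, -0, 1.155, -0.002], TCP at [139.318, -609.277, 231.281] pointing down, gripper open.
Joint ranges: [-2.63, 2.63], [-0.92, 2.1], [0.06, 2.66], [-1.3, 4.44], [0, 2.69], [-3.02, 3.02]. Speed limits (rad/s): [2.22, 2.22, 2.79, 3.14, 3.14, 3.14].

## Interface

Orientations are given as [roll, pitch, yaw] about the fixed x, y, z axes, in that order (R = Rz(yaw) Ry(pitch) Rx(roll)).
In Python, from rig import telemetry, optics, r gives the robot as it stands.
- The arm moves only by the tool play_rows, never from a script. Its arguments are lists of equal length, an entry for each row: "dp": the shift along the tool's x, y, z in units of 40 mm (1.0 is 40 mm), a list of three; "rot": the turn, a rotation vector about the tool's x, y, z in units of 6 degrees (1.0 is 6 degrees), a list of three. In form: {"dp": [[tx, ty, tz], ...], "rot": [[ax, ay, az], ...]}. A call has 1 to 5 rows; each row is the pose to reach, as a shift and turn from the pose commanded when the call began, along the tool's axes at that moment; what a row does not reach only later rows make up. A row lasts 1/12 s, in which the tool goes at most 41.7 mm and 7.16 degrees, less where a joint would pass 70% of its speed; a pose out of reach is approached as far as the arm can. A call with a gripper value outside its range is refused whole. "fingers" is the opening, from 0 (shut) to 1 (fully open), set as the call begins (left out, the last holds). The fingers move at their own pace and stop on an object; "grip_force" is the grip in N (left out, the last holds). Time passes only in rows, so rows that repeat a pose let the fingers close. It gives the time, the measured TCP pose, the force, the opening and the grip force at its end, in the units of the state.
- telemetry.sense(): the state, without advancing time (a new reading comes with each control period).
- optics.grab_frame(name): name is "scene" or "top"; returns a dict with "color" (400x640x3 uint8, red, green, blue), "mtx" (3x3 intrinsics, pixels), "R" (3x3) and "t" (3): a world point X has camera coordinates R X + t. Camera axes: x right, y down, z forward; pixel columns grow to the right and rows downward; lengths in mm; the calibration is good to about 2 mm. A picture is of the moment at which its call begins. There is no depth.
- r.sign_off(): hands the job in; it is judged then, once.
The state is a dict: "clock": time; "qpos": joint angles; "qvel": joint speeds; "joint_efforts": joint torques, N m; "eef_pos": TCP position; "tcp_rot": TCP orientation; "contact_force": force on the tool from outside, world axes, zero at the start; "wrist_torque": the same for the moment, N m; "opening": opening from 0.0 (shut) to 1.0 (fully open); "grasp_force": force on a finger pad.
Only numpy, scipy, OpenCV 4.12 (cv2) and the standard library are available. Lean on these libraries where they do the work, as an engineer would, in place of code of your own. Each camera call takes 0.05 s, during which the arm holds its last target. There are 200 camera calls.

## Task

The hinged wing of the small steel heat screen is held by a stay bar whose long slot hangs loosely on the brass pin. Lift the stay off the pin by its black knob, swing the wing wider with it, and drop the hole with the yellow ring over the pin until the bar lies fully down on the pin's shoulder. Feel for the pin gently, never forcing the bar against it, and leave the flux bottle, the tin and the loupe where they stand.

Things in the scene. Friction and masses are not known exactly. Their poses are not given: they have to be found in the camera images.
- screen: Fixed steel heat screen on the worktop, 100 mm high. Origin on the worktop under the middle of the brass pin's adjusting slot; z up. The slot runs along x. From the upright hinge of the wing (x 99.3, y -67.4 mm) the fixed leaf runs straight past the pin; the wing and the bar lie on its +y side. The bar's knob end points about to -x (as found some 11 degrees towards -y).
- pin_middle (a point): Middle setting of the upright brass pin, at shoulder height (112 mm above the worktop). The pin's foot is clamped anywhere in its slot: the true pin axis is up to 8 mm from here along the screen's x, either way, on y 0. Not measured: find it by feel. A seated bar lies on the shoulder, a 17 mm collar; the pin is rigid.
- hinge (a point): Point on the upright hinge axis of the wing, at 112 mm height (the level of the seated bar's underside), 120 mm from point pin_middle. The pin above its shoulder: plain, 8.2 mm thick, 11.5 mm high, flat tip.
- wing (a joint): Angle of the hinged wing, rad: 0 about as found (52 degrees between wing and fixed leaf), grows as the wing swings wider, away from the fixed leaf (clockwise from above); 0.72 with the ringed hole at the middle setting. The hinge has about 0.1 N m of friction and stays where it is left. The stay's pivot stands on the wing's top, 85 mm from the hinge axis.
- stay: Flat steel bar 25 mm wide, 5 mm thick, 0.13 to 0.21 kg. Origin at its pivot on the wing, on its underside; x along the bar to the knob, z up. It swings level about the pivot, and its knob end lifts and falls back by its weight (to 3 degrees below level beside the pin). Round holes 10.6 mm wide 128, 151 (yellow ring) and 174 mm from the pivot.
- slot (a point): Middle of the stay's slot (28 mm along the bar, 12.8 mm across), on the bar's underside, 95 mm from the pivot. As found, the pin stands in it, with play. Resting on the pin's tip instead of round it, the bar is 11.5 mm too high at the pin.
- knob (a point): Grip point on the axis of the stay's upright black knob: a plain cylinder 16 mm in diameter that stands 34 mm above the bar's top face; the point is 25 mm above the bar's top, 205 mm along the bar from the pivot
- ring_hole (a point): Centre of the wanted, yellow-ringed hole, the middle one of the three round holes, on the bar's underside, 151 mm from the pivot; 10.6 mm wide. Seated, it is 112 mm above the worktop.
- flux_bottle: White dropper bottle with red tip, 41 mm wide, 111 mm tall, standing on the worktop; origin under its middle. Bystander
- rouge_tin: Round red tin, 62 mm wide, 22 mm high; origin under its middle. Bystander
- loupe: Black eye loupe, 34 mm wide, 30 mm high; origin under its middle. Bystander

How it is judged (in metres and radians):
On the way, in this order (a step that is already met when the one before it is completed fails the run):
1. the stay is lifted clear of the pin (z of ring_hole in the frame of screen above 0.1275 m), for 0.1 s.
2. the yellow-ringed hole is down over the pin (z of ring_hole in the frame of screen between 0.11 and 0.1145 m and x of ring_hole in the frame of screen between -0.011 and 0.011 m and y of ring_hole in the frame of screen between -0.005 and 0.005 m), for 0.2 s.
At the end, for the whole second after the job is handed in: The stay lies at rest with its yellow-ringed hole round the pin (wherever the pin stands in its 16 mm of adjustment: hole centre within 11 mm along and 5 mm across of the middle setting, which no other hole can meet) and its underside on the shoulder, within 2.5 mm (all of step 2 and linear speed of stay below 0.02 m/s); the robot touches nothing.
It fails at once if the stay is forced against the pin (more than 20 N) (contact force between stay and screen above 20 N).
It fails at once if the flux bottle, the tin or the loupe is displaced by more than 20 mm (distance of any of flux_bottle, rouge_tin, loupe from where it was at the start of the episode above 0.02 m).
It also fails if it takes over 48 s, if anything falls off the work surface, if the arm or the gripper's body presses on something with over 40 N, if the wrist force passes 120 N, or if a joint passes its speed limit or range.

## Working session

There is one attempt and no reset: what is moved stays moved. The work goes in short steps, Python scripts to look and compute and a tool call to move; the robot and the scene stay as the last step left them, time stands still between calls to the robot, and variables do not carry over. Pictures are saved under pics/ and viewed, at most 10 in all, crops included, and the job is handed in when it is done.

Besides the shell and the picture viewer there is one more tool, called as name(argument=value, ...) on one line, values as JSON. play_rows: Moves the arm, as the interface text tells. Its arguments: {"type":"object","properties":{"dp":{"type":"array"},"rot":{"type":"array"},"fingers":{"type":"number"},"grip_force":{"type":"number"}},"required":["dp","rot"]}

```bash
mkdir -p pics; ls; python3 - <<'E'
from rig import telemetry, optics, r
import cv2,numpy as np
for n in("scene","top"):
    f=optics.grab_frame(n); cv2.imwrite(f"pics/{n}0.png",f["color"][:,:,::-1]); np.savez(f"{n}0.npz",**f)
    print(n,f["mtx"].tolist(),np.round(f["R"],4).tolist(),f["t"])
s=telemetry.sense(); print(s)
E
```

```text
pics
scene [[476.8655086630638, 0.0, 319.91115562476125], [0.0, 476.8655086630638, 199.20023028313256], [0.0, 0.0, 1.0]] [[0.8175, -0.5758, 0.0106], [-0.3946, -0.5734, -0.718], [0.4195, 0.5828, -0.696]] [-550.7538522   234.23618767  765.58409786]
top [[405.54646062338895, 0.0, 319.1501397185416], [0.0, 405.54646062338895, 201.6978623300858], [0.0, 0.0, 1.0]] [[0.0136, -0.9995, -0.0279], [-0.9976, -0.0117, -0.0679], [0.0675, 0.0288, -0.9973]] [-122.22995994  588.59723169  916.13499563]
{'clock': 0.1, 'qpos': array([-1.34839113e+00,  3.53607579e-01,  1.63406311e+00,  5.07251364e-06,
        1.15518245e+00, -2.42335931e-03]), 'qvel': array([-0.00114349, -0.00037845, -0.00162461,  0.0005376 , -0.00035989,
        0.00178973]), 'joint_efforts': array([-7.35023059e-04, -6.06358194e+01, -3.42820036e+01, -5.26287272e-05,
        3.91518610e-03, -2.44182735e-05]), 'eef_pos': array([ 139.2305438 , -608.85834321,  230.61739441]), 'tcp_rot': array([-3.14033218e+00, -7.69269349e-06,  2.24826501e-01]), 'contact_force': array([1.1569548 , 0.5326392 , 0.49581571]), 'wrist_torque': array([ 0.00036391, -0.05876186, -0.03024953]), 'grasp_force': 0.0, 'opening': 0.9983089689525116}
```

View pics/scene0.png

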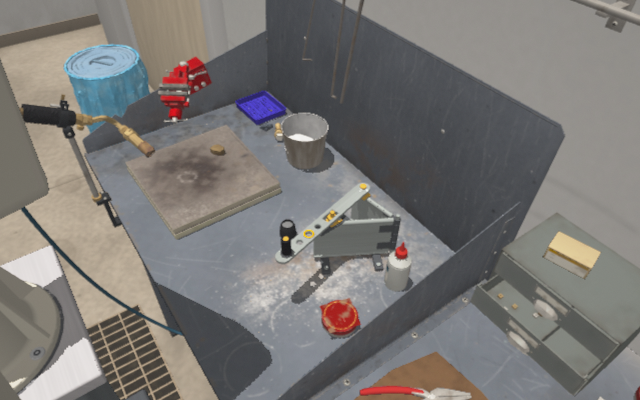

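View pics/top0.png

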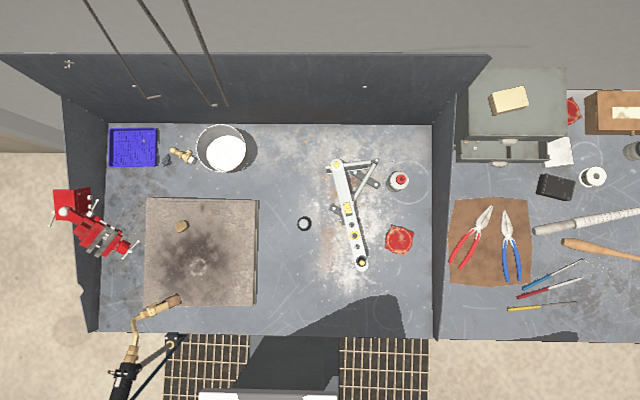

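The scene view shows the stay with its knob at about (287,240), pivot at (364,188) and ringed hole at (308,233). In the top view the knob is at about (362,262), the pivot at (337,165), the bottle at (399,181), the tin at (399,239) and the loupe at (304,224). I'll enlarge both.

```bash
python3 - <<'E'
import cv2
a=cv2.imread("pics/top0.png")[145:285,310:430]; b=cv2.imread("pics/scene0.png")[175:285,265:415]
cv2.imwrite("pics/topc.png",cv2.resize(a,None,fx=4,fy=4,interpolation=cv2.INTER_CUBIC))
cv2.imwrite("pics/scenec.png",cv2.resize(b,None,fx=5,fy=5,interpolation=cv2.INTER_CUBIC))
E
```

```text
(no output)
```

View pics/topc.png

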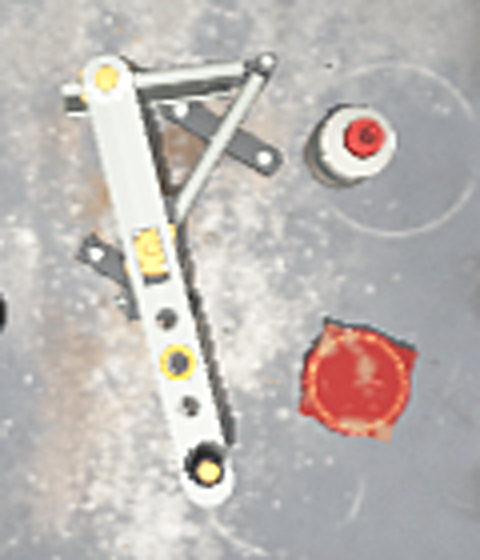

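View pics/scenec.png

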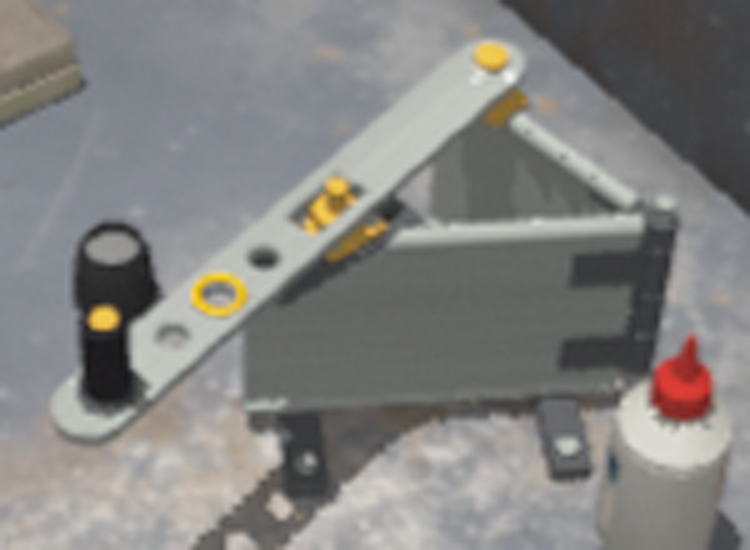

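```bash
cat > h.py <<'E'
import numpy as np
C={n:dict(np.load(f"{n}0.npz")) for n in("top","scene")}
def ray(n,u,v):
    f=C[n]; d=f["R"].T@np.linalg.inv(f["mtx"])@[u,v,1]; return -f["R"].T@f["t"],d/np.linalg.norm(d)
def onz(n,u,v,z):
    o,d=ray(n,u,v); return o+d*(z-o[2])/d[2]
def tri(a,b):
    (o,d),(p,e)=ray("top",*a),ray("scene",*b)
    s=np.linalg.lstsq(np.c_[d,-e],p-o,rcond=None)[0]; x,y=o+d*s[0],p+e*s[1]
    return (x+y)/2,np.linalg.norm(x-y)
E
python3 - <<'E'
from h import *
T=lambda x,y:(310+(x-1.5)/4,145+(y-1.5)/4)
S=lambda x,y:(265+(x-2)/5,175+(y-2)/5)
pts=dict(pivot=((106,77),(491,56),120),ring=((178,362),(219,294),117),hole3=((190,406),(172,335),117),hole1=((167,318),(263,258),117),knob=((207,470),(104,318),151),hinge=((264,62),(658,212),105),bottle=((367,137),(690,345),111),pin=((151,240),(338,185),123.5))
P={}
for k,(a,b,z) in pts.items():
    p,g=tri(T(*a),S(*b)); q=onz("top",*T(*a),z);w=onz("scene",*S(*b),z);P[k]=(q+w)/2
    print(k,p.round(1),round(g,1),"top",q[:2].round(1),"scene",w[:2].round(1))
print("tin",onz("top",*T(358,380),22).round(),"loupe",onz("top",304,224,30).round())
d=P["hole3"]-P["pivot"]; a=np.arctan2(d[1],d[0]); print("bar ang",np.degrees(a),np.hypot(*d[:2]), np.hypot(*(P["knob"]-P["pivot"])[:2]))
h=P["hinge"]
for yaw in (a-np.radians(191),):
    R=np.array([[np.cos(yaw),-np.sin(yaw)],[np.sin(yaw),np.cos(yaw)]])
    print("yaw",np.degrees(yaw),"origin",h[:2]-R@[99.3,-67.4],"HP",np.linalg.norm(h[:2]-P["pivot"][:2]),"pivot in screen",R.T@(P["pivot"][:2]-h[:2])+[99.3,-67.4],"pin in screen",R.T@(P["pin"][:2]-h[:2])+[99.3,-67.4])
E
```

```text
pivot [ 661.9 -151.5  117.7] 0.7 top [ 661.8 -151.7] scene [ 659.9 -153.2]
ring [ 515.5 -189.9  115.7] 0.7 top [ 515.8 -190. ] scene [ 514.5 -190.8]
hole3 [ 493.  -196.1  115.7] 1.1 top [ 493.5 -196.3] scene [ 491.9 -196.8]
hole1 [ 537.7 -184.1  114.3] 1.2 top [ 538.2 -184.3] scene [ 535.8 -185.8]
knob [ 463.7 -202.7  149.2] 0.1 top [ 463.9 -202.6] scene [ 462.9 -204.1]
hinge [ 673.1 -234.5  100. ] 1.8 top [ 673.  -234.5] scene [ 668.5 -237.3]
bottle [ 634.9 -288.9  105.4] 2.5 top [ 633.2 -287.1] scene [ 632.2 -292.7]
pin [ 576.7 -174.8  119.2] 2.9 top [ 577.7 -175.5] scene [ 572.9 -177.4]
tin [ 506. -297.   22.] loupe [538. -81.  30.]
bar ang -165.29701668266623 173.82836966943103 203.88676686905808
yaw -356.29701668266625 origin [ 567.27966801 -175.07534112] HP 84.04443203849222 pivot in screen [94.84204619 16.52611753] pin in screen [ 7.89107283 -1.86801515]
```

```bash
cat >> h.py <<'E'
from scipy.spatial.transform import Rotation as Ro
import json
def plan(pos,yaw,tilt=0,cmd=None,n=1):
    """rows from last commanded pose (cmd.json) to pos[mm], yaw[deg], tilt[deg] (bar knob-end up)"""
    c=json.load(open("cmd.json")); p0=np.array(c["p"]); R0=Ro.from_quat(c["q"])
    R1=Ro.from_euler("xyz",[180,0,yaw],degrees=True)*Ro.from_rotvec([0,-np.radians(tilt),0])
    dp=R0.inv().apply(np.array(pos)-p0)/40; rv=np.degrees((R0.inv()*R1).as_rotvec())/6
    dp=dp.round(3); rv=rv.round(3)
    print("dp",dp.tolist(),"rot",rv.tolist(),"mm",np.linalg.norm(dp)*40)
    json.dump(dict(p=(p0+R0.apply(dp*40)).tolist(),q=(R0*Ro.from_rotvec(np.radians(rv*6))).as_quat().tolist()),open("cmd.json","w"))
E
python3 - <<'E'
from h import *
json.dump(dict(p=[139.318,-609.277,231.281],q=Ro.from_euler("xyz",[-3.1403,0,.2248]).as_quat().tolist()),open("cmd.json","w"))
plan([200,-550,340],14.7); plan([300,-420,340],14.7); plan([400,-280,340],14.7); plan([463.5,-203.2,240],14.7)
E
```

```text
dp [1.809, -1.11, -2.717] rot [-0.012, -0.0, -0.303] mm 137.90820135147874
dp [3.243, -2.509, 0.001] rot [-0.0, -0.0, -0.0] mm 164.0103947925253
dp [3.306, -2.751, -0.0] rot [-0.0, -0.0, -0.0] mm 172.03551726315123
dp [2.023, -1.455, 2.5] rot [-0.0, -0.0, -0.0] mm 141.19237373172817
```

play_rows(dp=[[1.809,-1.11,-2.717],[1.809,-1.11,-2.717],[1.809,-1.11,-2.717],[1.809,-1.11,-2.717],[1.809,-1.11,-2.717]], rot=[[-0.012,0,-0.303],[-0.012,0,-0.303],[-0.012,0,-0.303],[-0.012,0,-0.303],[-0.012,0,-0.303]], fingers=0.6, grip_force=25)

```text
clock: 0.52
eef_pos: [201.7, -550.0, 343.4]
tcp_rot: [3.135, -0.001, 0.258]
contact_force: [-0.1, -0.0, -0.1]
opening: 0.598
grasp_force: 0.0
```

play_rows(dp=[[3.243,-2.509,0],[3.243,-2.509,0],[3.243,-2.509,0],[3.243,-2.509,0],[3.243,-2.509,0]], rot=[[0,0,0],[0,0,0],[0,0,0],[0,0,0],[0,0,0]])

```text
clock: 0.93
eef_pos: [302.1, -415.4, 338.1]
tcp_rot: [-3.139, -0.001, 0.259]
contact_force: [0.8, 0.1, -1.1]
opening: 0.602
grasp_force: 0.0
```

play_rows(dp=[[3.306,-2.751,0],[3.306,-2.751,0],[3.306,-2.751,0],[3.306,-2.751,0],[3.306,-2.751,0]], rot=[[0,0,0],[0,0,0],[0,0,0],[0,0,0],[0,0,0]])

```text
clock: 1.35
eef_pos: [402.0, -276.0, 338.1]
tcp_rot: [-3.14, -0.0, 0.259]
contact_force: [0.1, -0.6, 0.1]
opening: 0.596
grasp_force: 0.0
```

play_rows(dp=[[2.023,-1.455,2.5],[2.023,-1.455,2.5],[2.023,-1.455,2.5],[2.023,-1.455,2.5],[2.023,-1.455,2.5]], rot=[[0,0,0],[0,0,0],[0,0,0],[0,0,0],[0,0,0]])

```text
clock: 1.77
eef_pos: [462.3, -201.5, 235.5]
tcp_rot: [-3.138, 0.005, 0.259]
contact_force: [-0.3, 0.0, -0.1]
opening: 0.598
grasp_force: 0.0
```

play_rows(dp=[[0,0,0.8],[0,0,1.6],[0,0,1.9],[0,0,2.0],[0,0,2.0]], rot=[[0,0,0],[0,0,0],[0,0,0],[0,0,0],[0,0,0]])

```text
clock: 2.18
eef_pos: [462.8, -204.4, 159.2]
tcp_rot: [3.141, 0.002, 0.256]
contact_force: [-0.3, 0.4, 0.8]
opening: 0.601
grasp_force: 0.0
```

play_rows(dp=[[0,0,0.4],[0,0,0.7],[0,0,0.875],[0,0,0.875],[0,0,0.875]], rot=[[0,0,0],[0,0,0],[0,0,0],[0,0,0],[0,0,0]])

```text
clock: 2.6
eef_pos: [463.9, -203.9, 125.5]
tcp_rot: [3.14, -0.001, 0.256]
contact_force: [0.1, 0.6, 1.0]
opening: 0.602
grasp_force: 0.0
```

```bash
python3 - <<'E'
from rig import telemetry, optics
import cv2,numpy as np
ims=[]
f=optics.grab_frame("scene")["color"][175:285,255:365]; g=optics.grab_frame("top")["color"][200:310,310:420]
cv2.imwrite("pics/g1.png",cv2.resize(np.hstack([f,g])[:,:,::-1],None,fx=3.6,fy=3.6,interpolation=cv2.INTER_CUBIC))
print(telemetry.sense()["eef_pos"])
E
```

```text
[ 464.18428285 -203.82394076  125.73332364]
```

View pics/g1.png

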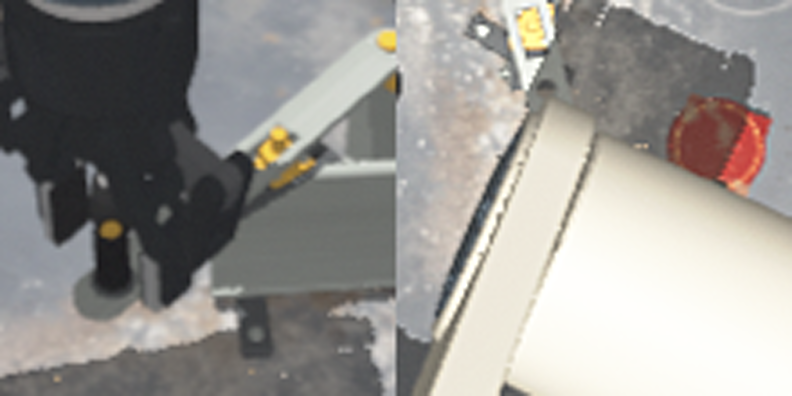

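The knob stands between the open fingers (left crop, at about (110,230)). The wrist hides the ring from the top camera, but the pin remains visible. I'll close the gripper.

play_rows(dp=[[0,0,0],[0,0,0],[0,0,0],[0,0,0],[0,0,0]], rot=[[0,0,0],[0,0,0],[0,0,0],[0,0,0],[0,0,0]], fingers=0, grip_force=30)

```text
clock: 3.12
eef_pos: [463.7, -203.4, 124.9]
tcp_rot: [3.14, -0.0, 0.257]
contact_force: [-0.8, -0.6, 1.7]
opening: 0.174
grasp_force: 30.0
```

play_rows(dp=[[0,0,0],[0,0,0],[0,0,0]], rot=[[0,0,0],[0,0,0],[0,0,0]])

```text
clock: 3.37
eef_pos: [463.7, -203.4, 124.8]
tcp_rot: [3.14, -0.0, 0.257]
contact_force: [0.9, -1.4, 3.8]
opening: 0.179
grasp_force: 30.0
```

```bash
cat >> h.py <<'E'
H=np.array([672.3,-236.2]); O=np.array([569.1,-175.0]); YS=3.5
X=np.array([np.cos(np.radians(YS)),np.sin(np.radians(YS))]); Y=np.array([-X[1],X[0]])
L=205.; ZT=12.8
def pose(hole,tilt):
    "hole: ring hole xy in screen frame -> tcp pos, yaw deg"
    t=np.radians(tilt); q=O+X*hole[0]+Y*hole[1]; b=151*np.cos(t)
    v=H-q; D=np.hypot(*v); u=v/D; a=(b*b-85**2+D*D)/(2*D); h=np.sqrt(b*b-a*a)
    P=q+a*u+h*np.array([-u[1],u[0]])   # +y side
    d=(q-P)/b; k=P+d*(L*np.cos(t)-ZT*np.sin(t))
    w=np.degrees(np.arctan2(*(P-H)[::-1]))-YS
    return np.r_[k,112+L*np.sin(t)+ZT*np.cos(t)], np.degrees(np.arctan2(-d[1],-d[0])), w
def rows(holes,tilts):
    "hole waypoints, one row each, all from the same start pose"
    c=json.load(open("cmd.json")); p0=np.array(c["p"]); R0=Ro.from_quat(c["q"]); A=[];B=[]
    for h,t in zip(holes,tilts):
        p,y,w=pose(h,t); R1=Ro.from_euler("xyz",[180,0,y],degrees=True)*Ro.from_rotvec([0,-np.radians(t),0])
        A.append((R0.inv().apply(p-p0)/40).round(3).tolist()); B.append((np.degrees((R0.inv()*R1).as_rotvec())/6).round(2).tolist())
    print(json.dumps(dict(dp=A,rot=B)),p.round(1),round(y,2),"wing",round(w,1))
    json.dump(dict(p=(p0+R0.apply(np.array(A[-1])*40)).tolist(),q=(R0*Ro.from_rotvec(np.radians(np.array(B[-1])*6))).as_quat().tolist()),open("cmd.json","w"))
def inv(p,yaw,tilt):
    t=np.radians(tilt); d=-np.array([np.cos(np.radians(yaw)),np.sin(np.radians(yaw))])
    P=p[:2]-d*(L*np.cos(t)-ZT*np.sin(t)); q=P+d*151*np.cos(t)-O
    return np.array([q@X,q@Y]),P,np.hypot(*(P-H))
E
python3 - <<'E'
from h import *
h0,P,e=inv(np.array([463.7,-203.4]),14.7,0); print(h0,P,e)
json.dump(dict(p=[463.7,-203.4,124.8],q=Ro.from_euler("xyz",[180,0,14.7],degrees=True).as_quat().tolist()),open("cmd.json","w"))
f=lambda t:inv(np.r_[P-np.array([np.cos(np.radians(14.7)),np.sin(np.radians(14.7))])*(L*np.cos(np.radians(t))-ZT*np.sin(np.radians(t)))],14.7,t)[0]
print(pose(h0,0))
rows([f(t) for t in(.8,1.6,2.4,3.2,4)],(.8,1.6,2.4,3.2,4))
rows([f(t) for t in(5.2,6.4,7.6,8.8,10)],(5.2,6.4,7.6,8.8,10))
E
```

```text
[-53.96560789 -11.42385724] [ 661.98988932 -151.37962136] 85.44468979911402
(array([ 463.65950841, -203.24471557,  124.8       ]), np.float64(14.529728695219791), np.float64(93.3899870391561))
{"dp": [[0.005, -0.004, -0.072], [0.011, -0.004, -0.143], [0.018, -0.004, -0.214], [0.026, -0.004, -0.286], [0.035, -0.004, -0.357]], "rot": [[0.0, -0.13, 0.03], [0.0, -0.27, 0.03], [0.0, -0.4, 0.03], [0.0, -0.53, 0.03], [0.0, -0.67, 0.03]]} [ 465.  -202.9  139.1] 14.53 wing 93.4
{"dp": [[0.008, 0.0, -0.107], [0.018, 0.0, -0.214], [0.03, -0.0, -0.321], [0.044, -0.0, -0.427], [0.061, -0.0, -0.534]], "rot": [[0.0, -0.2, -0.0], [0.0, -0.4, -0.0], [0.0, -0.6, -0.0], [0.0, -0.8, -0.0], [0.0, -1.0, -0.0]]} [ 468.8 -201.9  160.2] 14.53 wing 93.4
```

play_rows(dp=[[0.005,-0.004,-0.072],[0.011,-0.004,-0.143],[0.018,-0.004,-0.214],[0.026,-0.004,-0.286],[0.035,-0.004,-0.357]], rot=[[0.0,-0.13,0.03],[0.0,-0.27,0.03],[0.0,-0.4,0.03],[0.0,-0.53,0.03],[0.0,-0.67,0.03]])

```text
clock: 3.78
eef_pos: [464.6, -202.7, 139.1]
tcp_rot: [3.141, 0.072, 0.253]
contact_force: [-0.8, 0.8, -0.6]
opening: 0.177
grasp_force: 29.8
```

play_rows(dp=[[0.008,0.0,-0.107],[0.018,0.0,-0.214],[0.03,0.0,-0.321],[0.044,0.0,-0.427],[0.061,0.0,-0.534]], rot=[[0.0,-0.2,0.0],[0.0,-0.4,0.0],[0.0,-0.6,0.0],[0.0,-0.8,0.0],[0.0,-1.0,0.0]])

```text
clock: 4.2
eef_pos: [468.6, -201.7, 160.4]
tcp_rot: [3.14, 0.177, 0.253]
contact_force: [-0.3, -0.3, -0.3]
opening: 0.172
grasp_force: 29.8
```

play_rows(dp=[[0,0,0],[0,0,0]], rot=[[0,0,0],[0,0,0]])

```text
clock: 4.37
eef_pos: [469.3, -201.6, 160.0]
tcp_rot: [3.14, 0.174, 0.254]
contact_force: [1.8, -0.4, -0.8]
opening: 0.177
grasp_force: 29.8
```

```bash
python3 - <<'E'
from rig import telemetry, optics
import cv2,numpy as np
f=optics.grab_frame("scene")["color"][165:275,270:380]; g=optics.grab_frame("top")["color"][150:260,310:420]
cv2.imwrite("pics/g2.png",cv2.resize(np.hstack([f,g])[:,:,::-1],None,fx=3.6,fy=3.6,interpolation=cv2.INTER_CUBIC))
s=telemetry.sense();print(s["eef_pos"],s["tcp_rot"],s["contact_force"],s["wrist_torque"])
E
```

```text
[ 468.87615011 -201.64713037  159.83132344] [3.14016175 0.17405554 0.25327892] [ 0.29532908 -0.27195172 -1.35806147] [ 0.19563741 -0.33688316  0.08506564]
```

View pics/g2.png

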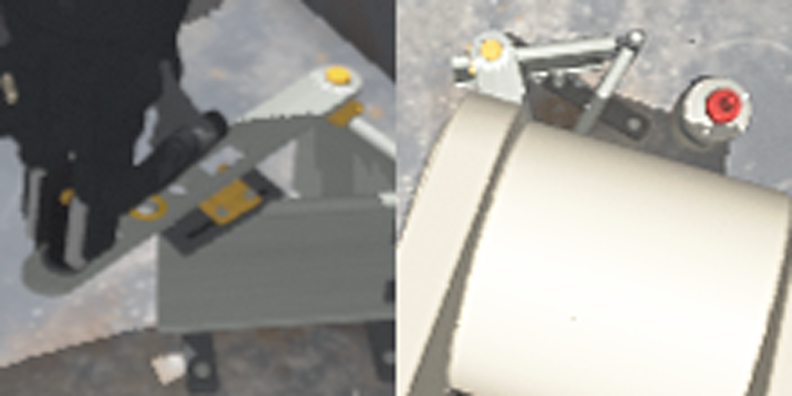

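The bar is lifted clear of the pin: in the left crop the ring is at about (150,207) and the brass foot is past the middle of its slot, towards the hinge, at about (232,205). Now the wing swing.

```bash
python3 - <<'E'
from h import *
a,P,e=inv(np.array([468.9,-201.7]),14.55,10); b=np.array([6.,0]); print(a,e)
w=[a+(b-a)*s for s in np.linspace(0,1,16)[1:]]
for i in(0,5,10): rows(w[i:i+5],[10]*5)
E
```

```text
[-51.630907   -10.76644878] 85.26541592951872
{"dp": [[0.099, -0.011, -0.017], [0.196, -0.017, -0.034], [0.292, -0.025, -0.051], [0.389, -0.034, -0.068], [0.485, -0.045, -0.085]], "rot": [[0.01, 0.0, 0.05], [0.02, 0.0, 0.1], [0.03, 0.0, 0.16], [0.04, 0.0, 0.23], [0.06, 0.0, 0.32]]} [ 487.4 -195.2  160.2] 12.56 wing 79.7
{"dp": [[0.096, -0.016, -0.017], [0.193, -0.034, -0.034], [0.289, -0.054, -0.052], [0.386, -0.076, -0.069], [0.484, -0.099, -0.086]], "rot": [[0.02, 0.0, 0.1], [0.04, 0.0, 0.21], [0.06, 0.0, 0.34], [0.08, 0.0, 0.48], [0.11, 0.0, 0.64]]} [ 505.8 -187.1  160.2] 8.66 wing 65.2
{"dp": [[0.096, -0.033, -0.017], [0.192, -0.068, -0.034], [0.29, -0.105, -0.051], [0.388, -0.144, -0.068], [0.486, -0.186, -0.086]], "rot": [[0.03, 0.0, 0.17], [0.06, 0.0, 0.36], [0.1, 0.0, 0.57], [0.14, 0.0, 0.79], [0.18, 0.0, 1.03]]} [ 524.2 -176.7  160.2] 2.37 wing 49.3
```

play_rows(dp=[[0.099,-0.011,-0.017],[0.196,-0.017,-0.034],[0.292,-0.025,-0.051],[0.389,-0.034,-0.068],[0.485,-0.045,-0.085]], rot=[[0.01,0.0,0.05],[0.02,0.0,0.1],[0.03,0.0,0.16],[0.04,0.0,0.23],[0.06,0.0,0.32]])

```text
clock: 4.88
eef_pos: [487.5, -194.9, 159.9]
tcp_rot: [3.141, 0.175, 0.218]
contact_force: [-1.5, 0.2, 0.2]
opening: 0.176
grasp_force: 29.8
```

play_rows(dp=[[0.096,-0.016,-0.017],[0.193,-0.034,-0.034],[0.289,-0.054,-0.052],[0.386,-0.076,-0.069],[0.484,-0.099,-0.086]], rot=[[0.02,0.0,0.1],[0.04,0.0,0.21],[0.06,0.0,0.34],[0.08,0.0,0.48],[0.11,0.0,0.64]])

```text
clock: 5.3
eef_pos: [505.9, -186.7, 160.0]
tcp_rot: [3.14, 0.175, 0.15]
contact_force: [-1.7, -0.1, -0.7]
opening: 0.173
grasp_force: 29.8
```

play_rows(dp=[[0.096,-0.033,-0.017],[0.192,-0.068,-0.034],[0.29,-0.105,-0.051],[0.388,-0.144,-0.068],[0.486,-0.186,-0.086]], rot=[[0.03,0.0,0.17],[0.06,0.0,0.36],[0.1,0.0,0.57],[0.14,0.0,0.79],[0.18,0.0,1.03]])

```text
clock: 5.72
eef_pos: [524.3, -176.4, 160.0]
tcp_rot: [3.14, 0.175, 0.039]
contact_force: [-2.1, 0.7, 0.0]
opening: 0.175
grasp_force: 29.8
```

play_rows(dp=[[0,0,0],[0,0,0],[0,0,0]], rot=[[0,0,0],[0,0,0],[0,0,0]])

```text
clock: 5.97
eef_pos: [524.7, -176.7, 160.1]
tcp_rot: [3.14, 0.173, 0.042]
contact_force: [2.6, 0.2, -1.6]
opening: 0.176
grasp_force: 29.7
```

```bash
python3 - <<'E'
from rig import telemetry, optics
from h import *
import cv2,numpy as np
f=optics.grab_frame("scene")["color"]; cv2.imwrite("pics/s3.png",f[:,:,::-1])
f=f[165:255,285:405]
g=optics.grab_frame("top")["color"];cv2.imwrite("pics/t3.png",g[:,:,::-1])
cv2.imwrite("pics/g3.png",cv2.resize(f[:,:,::-1],None,fx=6,fy=6,interpolation=cv2.INTER_CUBIC))
s=telemetry.sense();print(s["eef_pos"],s["tcp_rot"],s["contact_force"],s["wrist_torque"])
print(inv(s["eef_pos"],2.37,10))
# predicted pixels in g3
def px(n,X):
    c=C[n];q=c["R"]@X+c["t"];q=c["mtx"]@q;return q[:2]/q[2]
for nm,p in dict(ring=[6,0,138+5],pin6=[6,0,123.5],pin0=[0,0,123.5]).items():
    w=np.r_[O+X*p[0]+Y*p[1],p[2]]; print(nm,(px("scene",w)-[285,165])*6+2.5)
E
```

```text
[ 524.39873816 -176.6985714   160.11947035] [3.13992015 0.17358569 0.04173387] [ 1.78578906  0.61311728 -1.43636732] [ 0.12886113 -0.42352005  0.03433743]
(array([6.22543178, 0.02862502]), array([ 723.89084305, -168.44200993]), np.float64(85.16313935565118))
ring [288.17057179 224.64495041]
pin6 [286.18709501 273.26892746]
pin0 [270.01555098 282.50630182]
```

View pics/g3.png

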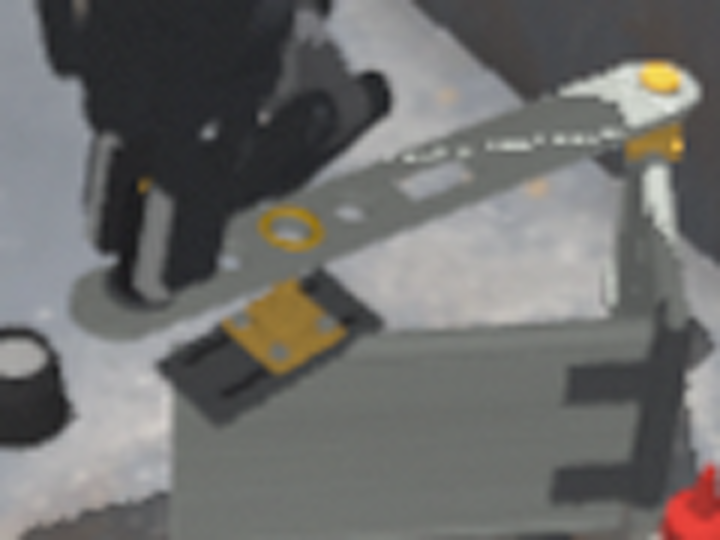

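The ring sits at about (291,228), within half a millimetre of my model's (288,225). The brass foot's centre at about (285,330) matches a pin x of about +6 mm, so I'll lower there.

```bash
python3 - <<'E'
from h import *
rows([[6,0]]*5,[9,8,7,6,5.2]); rows([[6,0]]*5,[5,4.8,4.6,4.4,4.2]);rows([[6,0]]*5,[4.1,4,3.9,3.8,3.7])
E
```

```text
{"dp": [[0.006, -0.003, 0.088], [0.013, -0.006, 0.176], [0.02, -0.009, 0.264], [0.027, -0.011, 0.352], [0.033, -0.013, 0.423]], "rot": [[0.01, 0.17, 0.03], [0.01, 0.34, 0.05], [0.01, 0.5, 0.07], [0.01, 0.67, 0.08], [0.02, 0.8, 0.09]]} [ 522.5 -176.3  143.3] 1.83 wing 47.8
{"dp": [[0.0, 0.0, 0.018], [0.0, -0.0, 0.035], [0.0, -0.001, 0.053], [0.0, -0.001, 0.071], [0.001, -0.001, 0.089]], "rot": [[-0.0, 0.04, 0.0], [-0.0, 0.07, 0.01], [-0.0, 0.1, 0.01], [-0.0, 0.14, 0.01], [-0.0, 0.17, 0.01]]} [ 522.2 -176.3  139.8] 1.76 wing 47.7
{"dp": [[-0.0, -0.0, 0.009], [-0.001, -0.0, 0.018], [-0.001, -0.001, 0.027], [-0.001, -0.001, 0.036], [-0.001, -0.001, 0.044]], "rot": [[-0.0, 0.02, 0.0], [-0.0, 0.03, 0.01], [-0.0, 0.05, 0.01], [-0.0, 0.07, 0.01], [-0.0, 0.08, 0.01]]} [ 522.1 -176.2  138. ] 1.73 wing 47.6
```

play_rows(dp=[[0.006,-0.003,0.088],[0.013,-0.006,0.176],[0.02,-0.009,0.264],[0.027,-0.011,0.352],[0.033,-0.013,0.423]], rot=[[0.01,0.17,0.03],[0.01,0.34,0.05],[0.01,0.5,0.07],[0.01,0.67,0.08],[0.02,0.8,0.09]])

```text
clock: 6.48
eef_pos: [521.6, -176.1, 142.9]
tcp_rot: [3.141, 0.091, 0.032]
contact_force: [-1.0, 0.3, 0.0]
opening: 0.175
grasp_force: 29.8
```

play_rows(dp=[[0,0,0.018],[0,0,0.035],[0,-0.001,0.053],[0,-0.001,0.071],[0.001,-0.001,0.089]], rot=[[0,0.04,0],[0,0.07,0.01],[0,0.1,0.01],[0,0.14,0.01],[0,0.17,0.01]])

```text
clock: 6.9
eef_pos: [522.0, -176.2, 139.5]
tcp_rot: [3.141, 0.073, 0.031]
contact_force: [-2.0, 0.5, 0.1]
opening: 0.174
grasp_force: 29.8
```

```bash
python3 - <<'E'
from rig import telemetry, optics
from h import *
for i in range(6):
    optics.grab_frame("scene"); s=telemetry.sense();print(s["clock"],s["eef_pos"].round(2),s["contact_force"].round(2),s["wrist_torque"].round(3))
E
```

```text
6.95 [ 522.02 -176.19  139.45] [-0.39  1.14 -0.96] [ 0.03  -0.005  0.139]
7.0 [ 522.03 -176.19  139.51] [-1.25  0.2  -0.4 ] [0.089 0.126 0.068]
7.05 [ 522.07 -176.19  139.58] [-1.37  1.14 -0.77] [0.067 0.135 0.098]
7.1 [ 522.06 -176.18  139.6 ] [-0.76 -0.17 -0.45] [0.152 0.127 0.028]
7.15 [ 522.03 -176.18  139.59] [-1.62  0.47 -0.93] [0.063 0.119 0.095]
7.2 [ 522.07 -176.16  139.59] [-1.   -0.01 -0.53] [0.066 0.156 0.083]
```

play_rows(dp=[[0,0,0.009],[-0.001,0,0.018],[-0.001,-0.001,0.027],[-0.001,-0.001,0.036],[-0.001,-0.001,0.044]], rot=[[0,0.02,0],[0,0.03,0.01],[0,0.05,0.01],[0,0.07,0.01],[0,0.08,0.01]])

```text
clock: 7.62
eef_pos: [521.9, -176.1, 137.8]
tcp_rot: [3.141, 0.064, 0.03]
contact_force: [0.0, 0.7, -1.4]
opening: 0.171
grasp_force: 29.8
```

```bash
python3 - <<'E'
from rig import telemetry, optics
from h import *
for i in range(4):
    optics.grab_frame("scene"); s=telemetry.sense();print(s["clock"],s["eef_pos"].round(2),s["contact_force"].round(2),s["wrist_torque"].round(3))
rows([[6,0]]*5,[3.6,3.5,3.4,3.3,3.2])
E
```

```text
7.6667 [ 521.9  -176.14  137.77] [ 0.25  0.1  -0.81] [0.092 0.018 0.06 ]
7.7167 [ 521.9  -176.12  137.81] [ 0.03  0.33 -1.18] [0.145 0.079 0.147]
7.7667 [ 521.92 -176.15  137.83] [-0.6   0.26 -1.17] [0.118 0.023 0.107]
7.8167 [ 521.93 -176.16  137.84] [-0.58  0.58  0.  ] [0.067 0.055 0.083]
{"dp": [[0.0, 0.0, 0.009], [0.0, -0.0, 0.018], [-0.0, -0.0, 0.027], [-0.0, -0.0, 0.036], [-0.0, -0.0, 0.045]], "rot": [[-0.0, 0.02, -0.0], [-0.0, 0.04, 0.0], [-0.0, 0.05, 0.0], [-0.0, 0.07, 0.0], [-0.0, 0.09, 0.0]]} [ 521.9 -176.2  136.2] 1.71 wing 47.5
```

play_rows(dp=[[0,0,0.009],[0,0,0.018],[0,0,0.027],[0,0,0.036],[0,0,0.045]], rot=[[0,0.02,0],[0,0.04,0],[0,0.05,0],[0,0.07,0],[0,0.09,0]])

```text
clock: 8.23
eef_pos: [521.7, -176.2, 136.0]
tcp_rot: [3.141, 0.055, 0.03]
contact_force: [-0.4, 0.3, -0.5]
opening: 0.182
grasp_force: 29.8
```

```bash
python3 - <<'E'
from rig import telemetry, optics
from h import *
for i in range(4):
    optics.grab_frame("scene"); s=telemetry.sense();print(s["clock"],s["eef_pos"].round(2),s["contact_force"].round(2),s["wrist_torque"].round(3))
rows([[6,0]]*5,[3.1,3,2.9,2.8,2.7])
E
```

```text
8.2833 [ 521.7  -176.15  135.9 ] [-0.    0.99 -0.71] [ 0.075 -0.068  0.054]
8.3333 [ 521.72 -176.15  135.98] [-0.93  0.12 -0.34] [0.098 0.042 0.081]
8.3833 [ 521.74 -176.14  136.02] [-0.51  0.41 -1.05] [0.108 0.074 0.128]
8.4333 [ 521.71 -176.14  136.02] [-0.85  0.77 -0.86] [0.061 0.12  0.06 ]
{"dp": [[-0.0, -0.0, 0.009], [-0.001, -0.001, 0.018], [-0.001, -0.001, 0.027], [-0.001, -0.001, 0.036], [-0.001, -0.001, 0.045]], "rot": [[-0.0, 0.01, 0.0], [-0.0, 0.03, 0.0], [-0.0, 0.05, 0.01], [-0.0, 0.06, 0.01], [-0.0, 0.08, 0.01]]} [ 521.8 -176.2  134.4] 1.69 wing 47.4
```

play_rows(dp=[[0,0,0.009],[-0.001,-0.001,0.018],[-0.001,-0.001,0.027],[-0.001,-0.001,0.036],[-0.001,-0.001,0.045]], rot=[[0,0.01,0],[0,0.03,0],[0,0.05,0.01],[0,0.06,0.01],[0,0.08,0.01]])

```text
clock: 8.85
eef_pos: [521.6, -176.1, 134.2]
tcp_rot: [3.141, 0.047, 0.029]
contact_force: [-1.1, -0.1, -0.3]
opening: 0.173
grasp_force: 29.8
```

```bash
python3 - <<'E'
from rig import telemetry, optics
from h import *
import cv2
for i in range(4):
    f=optics.grab_frame("scene"); s=telemetry.sense();print(s["clock"],s["eef_pos"].round(2),s["contact_force"].round(2),s["wrist_torque"].round(3))
cv2.imwrite("pics/g4.png",cv2.resize(f["color"][175:255,285:405,::-1],None,fx=6,fy=6,interpolation=cv2.INTER_CUBIC))
E
```

```text
8.9 [ 521.55 -176.1   134.13] [-1.33  0.63 -0.52] [0.096 0.039 0.123]
8.95 [ 521.56 -176.08  134.17] [-1.48  0.31  0.39] [0.079 0.115 0.066]
9.0 [ 521.53 -176.1   134.2 ] [-1.05  0.1   0.04] [0.091 0.102 0.184]
9.05 [ 521.55 -176.1   134.2 ] [-1.89  1.6  -0.63] [0.092 0.124 0.089]
```

View pics/g4.png

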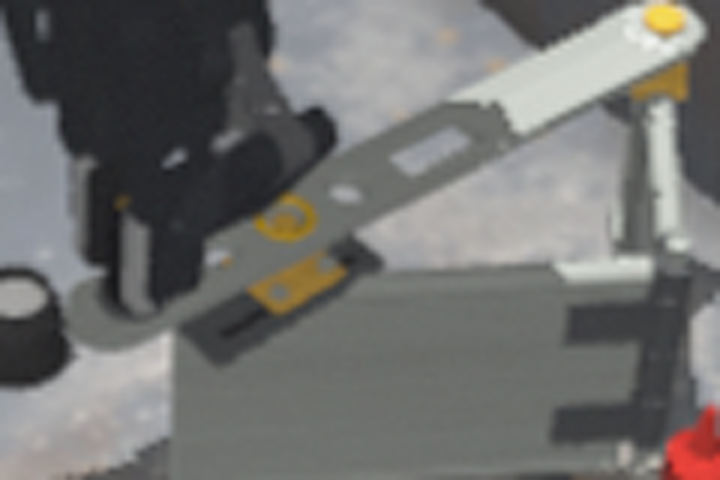

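The ring at about (287,217) now has brass showing inside it, so the pin is entering the hole. Forces stay below 2 N, so I'll go on lowering.

```bash
python3 - <<'E'
from h import *
rows([[6,0]]*5,[2.6,2.4,2.2,2.0,1.8]);rows([[6,0]]*5,[1.7,1.5,1.3,1.1,1.0])
E
```

```text
{"dp": [[-0.0, 0.0, 0.009], [-0.001, -0.0, 0.026], [-0.001, -0.0, 0.044], [-0.002, -0.0, 0.062], [-0.002, -0.001, 0.08]], "rot": [[-0.0, 0.02, -0.0], [-0.0, 0.05, -0.0], [-0.0, 0.08, -0.0], [-0.0, 0.12, 0.0], [-0.0, 0.15, 0.0]]} [ 521.5 -176.2  131.2] 1.66 wing 47.4
{"dp": [[-0.001, 0.0, 0.009], [-0.001, 0.0, 0.027], [-0.002, 0.0, 0.045], [-0.003, 0.0, 0.063], [-0.003, 0.0, 0.072]], "rot": [[-0.0, 0.02, 0.0], [-0.0, 0.05, 0.0], [-0.0, 0.08, 0.0], [-0.0, 0.12, 0.0], [-0.0, 0.13, 0.0]]} [ 521.3 -176.2  128.4] 1.64 wing 47.3
```

play_rows(dp=[[0,0,0.009],[-0.001,0,0.026],[-0.001,0,0.044],[-0.002,0,0.062],[-0.002,-0.001,0.08]], rot=[[0,0.02,0],[0,0.05,0],[0,0.08,0],[0,0.12,0],[0,0.15,0]])

```text
clock: 9.47
eef_pos: [521.4, -176.1, 130.9]
tcp_rot: [3.141, 0.031, 0.029]
contact_force: [-1.1, 0.3, -1.1]
opening: 0.168
grasp_force: 29.8
```

```bash
python3 - <<'E'
from rig import telemetry, optics
for i in range(4):
    f=optics.grab_frame("scene"); s=telemetry.sense();print(s["clock"],s["eef_pos"].round(2),s["contact_force"].round(2),s["wrist_torque"].round(3))
E
```

```text
9.5167 [ 521.34 -176.07  130.87] [-0.01  0.55 -1.29] [0.078 0.032 0.11 ]
9.5667 [ 521.34 -176.06  130.94] [-0.46  0.84 -1.01] [0.084 0.054 0.058]
9.6167 [ 521.36 -176.06  131.03] [-0.71  1.13 -0.84] [0.039 0.081 0.107]
9.6667 [ 521.37 -176.1   131.06] [-0.74  0.37 -0.73] [0.053 0.122 0.125]
```

play_rows(dp=[[-0.001,0,0.009],[-0.001,0,0.027],[-0.002,0,0.045],[-0.003,0,0.063],[-0.003,0,0.072]], rot=[[0,0.02,0],[0,0.05,0],[0,0.08,0],[0,0.12,0],[0,0.13,0]])

```text
clock: 10.08
eef_pos: [521.2, -176.1, 128.1]
tcp_rot: [3.141, 0.017, 0.029]
contact_force: [-0.4, 1.4, -0.6]
opening: 0.173
grasp_force: 29.8
```

```bash
python3 - <<'E'
from rig import telemetry, optics
from h import *
for i in range(4):
    f=optics.grab_frame("scene"); s=telemetry.sense();print(s["clock"],s["eef_pos"].round(2),s["contact_force"].round(2),s["wrist_torque"].round(3))
rows([[6,0]]*5,[.9,.8,.7,.6,.5]);rows([[6,0]]*5,[.4,.3,.2,.1,.0])
E
```

```text
10.1333 [ 521.17 -176.08  128.07] [ 0.02 -0.01 -0.66] [0.108 0.03  0.119]
10.1833 [ 521.2  -176.06  128.13] [-0.71 -0.13 -0.04] [0.095 0.057 0.031]
10.2333 [ 521.16 -176.1   128.15] [-0.57  0.96 -0.16] [0.17  0.116 0.099]
10.2833 [ 521.19 -176.09  128.18] [-0.98  0.24 -0.41] [0.156 0.048 0.103]
{"dp": [[-0.0, 0.0, 0.009], [-0.001, 0.0, 0.018], [-0.001, -0.0, 0.026], [-0.002, -0.0, 0.035], [-0.002, -0.0, 0.044]], "rot": [[-0.0, 0.02, 0.0], [-0.0, 0.04, 0.01], [-0.0, 0.05, 0.01], [-0.0, 0.07, 0.01], [-0.0, 0.09, 0.01]]} [ 521.2 -176.2  126.6] 1.63 wing 47.3
{"dp": [[-0.001, -0.0, 0.009], [-0.001, -0.0, 0.018], [-0.002, -0.0, 0.027], [-0.002, -0.0, 0.036], [-0.003, -0.0, 0.045]], "rot": [[-0.0, 0.01, -0.0], [-0.0, 0.03, -0.0], [-0.0, 0.05, -0.0], [-0.0, 0.06, -0.0], [-0.0, 0.08, -0.0]]} [ 521.1 -176.2  124.8] 1.63 wing 47.3
```

play_rows(dp=[[0,0,0.009],[-0.001,0,0.018],[-0.001,0,0.026],[-0.002,0,0.035],[-0.002,0,0.044]], rot=[[0,0.02,0],[0,0.04,0.01],[0,0.05,0.01],[0,0.07,0.01],[0,0.09,0.01]])

```text
clock: 10.7
eef_pos: [521.1, -176.1, 126.4]
tcp_rot: [3.141, 0.008, 0.028]
contact_force: [-1.1, 0.6, -0.4]
opening: 0.177
grasp_force: 29.8
```

```bash
python3 - <<'E'
from rig import telemetry, optics
for i in range(4):
    f=optics.grab_frame("scene"); s=telemetry.sense();print(s["clock"],s["eef_pos"].round(2),s["contact_force"].round(2),s["wrist_torque"].round(3))
E
```

```text
10.75 [ 521.1  -176.08  126.33] [-0.14  1.28 -0.98] [ 0.066 -0.032  0.162]
10.8 [ 521.09 -176.11  126.38] [-0.03  0.81 -0.86] [0.108 0.062 0.112]
10.85 [ 521.09 -176.09  126.42] [-0.76  0.4  -0.45] [0.094 0.055 0.092]
10.9 [ 521.08 -176.12  126.41] [-0.76  1.15 -0.98] [0.121 0.056 0.115]
```

play_rows(dp=[[-0.001,0,0.009],[-0.001,0,0.018],[-0.002,0,0.027],[-0.002,0,0.031],[-0.002,0,0.031]], rot=[[0,0.01,0],[0,0.03,0],[0,0.05,0],[0,0.06,0],[0,0.06,0]])

```text
clock: 11.32
eef_pos: [521.0, -176.1, 125.4]
tcp_rot: [3.141, 0.001, 0.028]
contact_force: [-0.5, 0.9, 0.9]
opening: 0.173
grasp_force: 30.0
```

play_rows(dp=[[0,0,0],[0,0,0],[0,0,0],[0,0,0],[0,0,0]], rot=[[0,0,0],[0,0,0],[0,0,0],[0,0,0],[0,0,0]], fingers=0.5)

```text
clock: 11.73
eef_pos: [521.0, -176.2, 125.2]
tcp_rot: [3.141, 0.002, 0.028]
contact_force: [-0.5, -0.9, -0.1]
opening: 0.502
grasp_force: 0.0
```

play_rows(dp=[[0,0,-0.4],[0,0,-0.8],[0,0,-1.5],[0,0,-2.0],[0,0,-2.0]], rot=[[0,0,0],[0,0,0],[0,0,0],[0,0,0],[0,0,0]])

```text
clock: 12.15
eef_pos: [523.4, -176.8, 209.3]
tcp_rot: [3.138, -0.004, 0.028]
contact_force: [0.1, 0.0, 1.0]
opening: 0.499
grasp_force: 0.0
```

play_rows(dp=[[-0.8,0,-0.8],[-1.6,0,-1.5],[-2.4,0,-1.5],[-3.2,0,-1.5],[-4.0,0,-1.5]], rot=[[0,0,0],[0,0,0],[0,0,0],[0,0,0],[0,0,0]])

```text
clock: 12.57
eef_pos: [359.8, -180.3, 265.3]
tcp_rot: [3.14, 0.001, 0.028]
contact_force: [-0.5, -0.1, 0.1]
opening: 0.501
grasp_force: 0.0
```

```bash
python3 - <<'E'
from rig import telemetry, optics
from h import *
import cv2
f=optics.grab_frame("scene")["color"][165:265,270:400]; g=optics.grab_frame("top")["color"][140:240,300:430]
cv2.imwrite("pics/g5.png",cv2.resize(np.vstack([f,g])[:,:,::-1],None,fx=3,fy=3,interpolation=cv2.INTER_CUBIC))
print(telemetry.sense()["clock"])
def px(n,X):
    c=C[n];q=c["R"]@X+c["t"];q=c["mtx"]@q;return q[:2]/q[2]
for z in(117,128.5):
  w=np.r_[O+X*6,z]; print(z,(px("scene",w)-[270,165])*3+1,(px("top",w)-[300,140])*3+[1,301])
k=pose([6,0],0)[0][:2]
for z in(151,166): print(z,"knob",(px("scene",np.r_[k,z])-[270,165])*3+1)
E
```

```text
12.6667
117 [187.52023103 144.31041112] [141.50348366 499.19397299]
128.5 [188.09469304 130.22775193] [142.18763719 498.22086721]
151 knob [110.74556364 142.67725187]
166 knob [110.49704687 123.0959358 ]
```

View pics/g5.png

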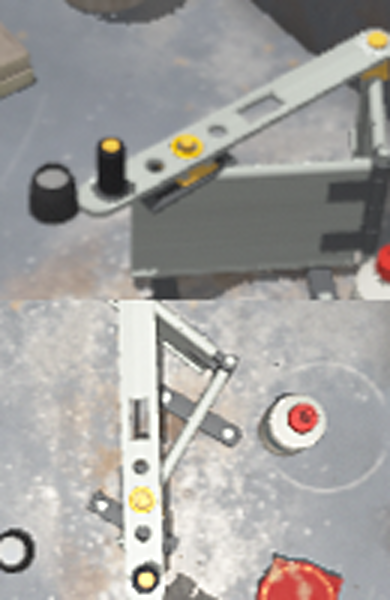

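The ring at about (187,146) is filled by the pin and lies at its predicted seated position (187.5,144.3). The knob top at (110,145) agrees with the seated height. Nothing else has moved, so I'll hand in.

```bash
python3 -c "
from rig import r
print(r.sign_off())"
```

```text
the job is handed in; nothing more can be done
None
```

I lifted the stay off the pin, swung the wing wider and lowered the yellow-ringed hole over the pin; the last picture shows the bar lying at its seated height, and the job is handed in at about 12.7 s, with sensed forces under 4 N and no verdict returned.

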